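# Feel which tile box is full and sort the two

## Robot

A 6-joint arm with a two-finger parallel gripper is mounted at the origin on the work surface; the furniture and walls round the work are solid. World frame = base frame: x ahead of the robot, y to its left, z up, the work surface at z = 0. Lengths are in m, angles in rad, forces in N, time in s.
With the tool pointing down it reaches from about 0.3 to 0.875 m from the base axis. Payload 6.4 kg.
Tool frame: the origin (TCP) lies between the finger pads; the fingertips stand 22 mm ahead of it and the grasp point (between the pads) lies 3 mm ahead of it; z points along the fingers, y is the line along which they close (so a half turn about z gives the same grasp; the last joint's range is limited). The gripper opens to 85 mm and grips with 20 to 120 N. Pads are 22 mm wide; open, the fingers measure 114 mm over their backs; the gripper's body (76 mm by 85 mm) begins 54 mm behind the grasp point. The pads swing forward as they close: fully open they stand 13 mm farther back than shut.
Start: joints at [0.999, 0.181, 1.607, -0, 1.354, -0.206], TCP at [0.206, 0.537, 0.253] pointing down, gripper open.
Joint ranges: [-2.99, 2.99], [-0.89, 2.07], [0.3, 2.58], [-1.14, 4.28], [0, 2.63], [-3.12, 3.12]. Speed limits (rad/s): [2.57, 2.57, 3.01, 3.14, 3.14, 3.14].

## Interface

Orientations are given as a unit quaternion [w, x, y, z].
In Python, from bench import ctrl, imaging, workorder gives the robot as it stands.
- The arm moves only by the shell command python3 -m pendant 'ROWS' [OPENING]. ROWS is JSON, a list of rows, each a list of 4 numbers: the shift along the tool's x, y, z in cm, then the turn about the tool's z in degrees. In form: [[dx, dy, dz, roll], ...]. A call has 1 to 12 rows; each row is the pose to reach, as a shift and turn from the pose commanded when the call began, along the tool's axes at that moment; what a row does not reach only later rows make up. A row lasts 1/12 s, in which the tool goes at most 41.7 mm and 7.16 degrees, less where a joint would pass 70% of its speed; a pose out of reach is approached as far as the arm can. A call with a gripper value outside its range is refused whole. OPENING is the opening, from 0 (shut) to 1 (fully open), set as the call begins (- or left out, the last holds). The fingers move at their own pace and stop on an object; the grip force is fixed at half the most. Time passes only in rows, so rows that repeat a pose let the fingers close. It gives the time, the measured TCP pose, the force, the opening and the grip force at its end, in the units of the state.
- ctrl.get_obs(): the state, without advancing time (a new reading comes with each control period).
- imaging.camera(name): name is "scene" or "top" or "wrist"; returns the picture (420x560x3 uint8, red, green, blue); there is no depth.
- imaging.camera_info(name): a dict with "K" (3x3 intrinsics, pixels), "k1" (the pictures are not rectified: a ray, as slopes to the right and down, at radius r is drawn at 1 + k1 r^2 times it, then the intrinsics apply), "T" (4x4, takes a point from camera to world coordinates); the wrist camera has in their place "tool_from_camera" (4x4, takes a point from camera to tool coordinates, whose origin is the TCP and whose axes are the flange's). Camera axes: x right, y up, looking along -z (the intrinsics and any distortion apply to the point x, -y, -z); pixel columns grow to the right and rows downward; lengths in m; the calibration is good to about 2 mm. A picture is of the moment at which its call begins: read the wrist's pose just before it. camera_info takes no time and is no camera call.
- workorder.hand_in(): hands the job in; it is judged then, once.
The state is a dict: "time_s": time; "q": joint angles; "dq": joint speeds; "joint_efforts": joint torques, N m; "eef_pos": TCP position; "eef_rot": TCP orientation; "wrist_force": force on the tool from outside, world axes, zero at the start; "torque": the same for the moment, N m; "opening": opening from 0.0 (shut) to 1.0 (fully open); "grasp_force": force on a finger pad.
Only numpy, scipy, OpenCV 4.12 (cv2) and the standard library are available. Lean on these libraries where they do the work, as an engineer would, in place of code of your own. Each camera call takes 0.05 s, during which the arm holds its last target. There are 200 camera calls.

## Task

One of the two closed tile boxes is full of test tiles and the other is empty. Raise one end of the green-lidded box slightly, its other end staying on the table, to feel its weight, lower it, and do the same with the orange-lidded box; then set the full (heavy) box down gently in the blue tray and the empty (light) one in the white tray, each lying flat and upright inside the rim. Leave the other things on the table where they are.

Things in the scene. Friction and masses are not known exactly. Their poses are not given: they have to be found in the camera images.
- green_box_mid (a point): centre (half-way up) of the closed wooden tile box with the green lid panel: 120 long (its x) x 54 wide (its y) x 48 mm high, lid fixed shut; between the studs its sides are flat, gripped across the width; its weight acts at its centre, full or empty. z is up. The full box weighs 0.55 to 0.80 kg, the empty one 0.16 to 0.24 kg; which is which differs from run to run and cannot be seen
- green_box_end_1 (a point): middle of the bottom edge of the green box's +x end, 60 mm from its centre along its long axis. Each side has two flat brass studs (12 mm across, 5 mm proud, so 64 mm over the heads) on turning axles, 45 mm from the box's centre towards each end and 30 mm above its underside: held by a pair of studs, the box swivels freely as that end is raised; pinched on its flat sides it does not
- green_box_end_2 (a point): middle of the bottom edge of the green box's -x end, 60 mm from its centre along its long axis
- orange_box_mid (a point): centre (half-way up) of the closed wooden tile box with the orange lid panel: 120 long (its x) x 54 wide (its y) x 48 mm high, lid fixed shut; between the studs its sides are flat, gripped across the width; its weight acts at its centre, full or empty. z is up
- orange_box_end_1 (a point): middle of the bottom edge of the orange box's +x end, 60 mm from its centre along its long axis
- orange_box_end_2 (a point): middle of the bottom edge of the orange box's -x end, 60 mm from its centre along its long axis
- blue_tray_floor (a point): centre of the inner floor of the fixed blue enamel tray, 3 mm above the table; the floor inside the rim is 150 mm (its x) x 86 mm (its y), the rim stands 8 mm above the floor, so that a box fits in lengthwise with 15 mm to spare all round
- white_tray_floor (a point): centre of the inner floor of the fixed white enamel tray, 3 mm above the table; the floor inside the rim is 150 mm (its x) x 86 mm (its y), the rim stands 8 mm above the floor, so that a box fits in lengthwise with 15 mm to spare all round
- tool_chest: fixed wooden tool chest at the back left, 138 mm high; it spans 128 mm either way in world x, and in world y from 91 mm to the right of its origin to 110 mm to the left; an obstacle, not used
- brush_tin: bystander: tin of brushes, 190 mm high, origin under its centre
- rust_jar: bystander: glaze jar with a rust-red cap, 68 mm high
- stamp_block: bystander: small wooden stamp, 46 mm high
- round_cutter: bystander: scalloped metal cutter, 22 mm high
Not all that is in view belongs to the job. What is shaped like the part that bears orange_box_mid but red is not meant.

How it is judged:
By the outcome, as a careful person would: the job done as asked, in the order asked, and still so for the second after the job is handed in, with the robot touching nothing.
It also fails if it takes over 69 s, if anything falls off the work surface, if the arm or the gripper's body presses on something with over 40 N, if the wrist force passes 120 N, or if a joint passes its speed limit or range.

## Working session

There is one attempt and no reset: what is moved stays moved. The work goes in short steps, Python scripts to look and compute and a shell command to move; the robot and the scene stay as the last step left them, time stands still between calls to the robot, and variables do not carry over. Pictures are saved under pics/ and viewed, at most 10 in all, crops included, and the job is handed in when it is done.

```bash
ls; mkdir -p pics
python3 - <<'E'
from bench import ctrl, imaging, workorder
import cv2
for n in("top","scene"):
    cv2.imwrite(f"pics/{n}0.png",cv2.resize(imaging.camera(n)[:,:,::-1],(800,600),interpolation=cv2.INTER_CUBIC))
    print(imaging.camera_info(n))
print(imaging.camera_info("wrist"))
print(ctrl.get_obs())
E
```

```text
pics
{'K': array([[415.89494032,   0.        , 279.07572651],
       [  0.        , 415.89494032, 214.39833266],
       [  0.        ,   0.        ,   1.        ]]), 'k1': -0.11453156702764293, 'T': array([[-0.10109426,  0.96923136, -0.22443376,  0.2230802 ],
       [-0.99487632, -0.09825556,  0.02381067, -0.07529618],
       [ 0.00102618,  0.22569096,  0.97419841,  0.86697133],
       [ 0.        ,  0.        ,  0.        ,  1.        ]])}
{'K': array([[489.84867558,   0.        , 277.28027355],
       [  0.        , 489.84867558, 217.27326275],
       [  0.        ,   0.        ,   1.        ]]), 'k1': -0.0534913229709585, 'T': array([[ 0.966787  , -0.1065677 ,  0.23230633,  0.68228035],
       [ 0.2553175 ,  0.36123592, -0.89683978, -1.23097704],
       [ 0.01165676,  0.9263649 ,  0.37644679,  0.53167915],
       [ 0.        ,  0.        ,  0.        ,  1.        ]])}
{'K': array([[313.45418145,   0.        , 281.89410995],
       [  0.        , 313.45418145, 204.57896617],
       [  0.        ,   0.        ,   1.        ]]), 'k1': -0.06224148723240585, 'tool_from_camera': array([
[... 323 characters left out ...]
000e+00]])}
{'time_s': 0.1, 'q': array([ 9.98697095e-01,  1.81461501e-01,  1.60788267e+00,  2.79121412e-05,
        1.35383264e+00, -2.06279047e-01]), 'dq': array([ 0.00086113, -0.00238605, -0.00146971, -0.00028905,  0.00223994,
       -0.00040894]), 'joint_efforts': array([ 5.36348434e-04, -4.45868003e+01, -3.52241135e+01, -3.01396676e-04,
        3.97844546e-03,  3.07893265e-05]), 'eef_pos': array([0.20539794, 0.53657318, 0.25248943]), 'eef_rot': array([-3.13152541e-04,  1.81894795e-01,  9.83317678e-01, -7.27674456e-04]), 'wrist_force': array([ 0.03135467, -0.27949596, -0.21123719]), 'torque': array([ 0.02375664,  0.00260725, -0.06255572]), 'grasp_force': 0.0, 'opening': 0.997119595873052}
```

View pics/top0.png

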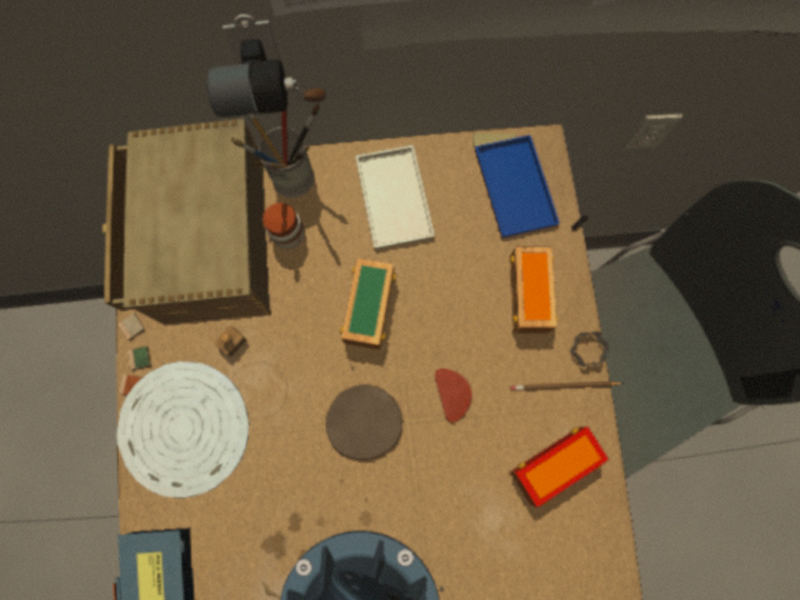

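View pics/scene0.png

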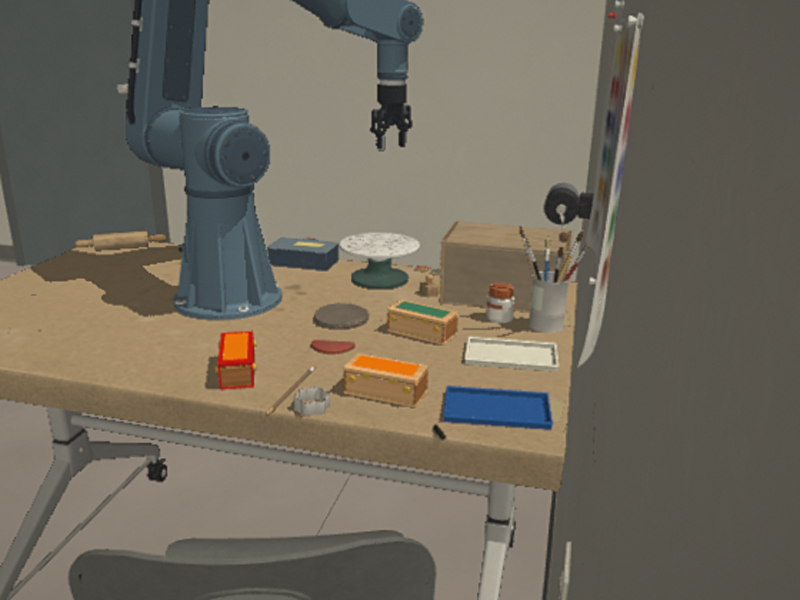

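The top view shows the green box at (369,303) and the wooden orange-lidded box at (535,288). The red decoy is at (562,467), the white tray at (395,197) and the blue tray at (516,187), all in 800x600 pixels. Next I'll measure the poses.

```bash
cat > h.py <<'E'
from bench import ctrl, imaging
import numpy as np, cv2
from scipy.spatial.transform import Rotation as R
def ray(n,pts,T=None):
    i=imaging.camera_info(n); d=np.array([i['k1'],0,0,0,0.])
    pts=np.asarray(pts,float).reshape(-1,1,2)
    u=cv2.undistortPoints(pts,i['K'],d)[:,0]
    T=i['T'] if T is None else T
    return T[:3,3],np.c_[u[:,0],-u[:,1],-np.ones(len(u))]@T[:3,:3].T
def plane(n,pts,z,T=None):
    o,d=ray(n,pts,T); return (o+d*((z-o[2])/d[:,2])[:,None])[:,:2]
def proj(n,P,T=None):
    i=imaging.camera_info(n); T=i['T'] if T is None else T
    c=(np.asarray(P,float)-T[:3,3])@T[:3,:3]; s=np.c_[c[:,0],-c[:,1]]/-c[:,2:]
    s=s*(1+i['k1']*(s**2).sum(1,keepdims=True)); return s*i['K'][0,0]+i['K'][:2,2]
def rot(o): w,x,y,z=o['eef_rot']; return R.from_quat([x,y,z,w]).as_matrix()
def wristT():
    o=ctrl.get_obs(); T=np.eye(4); T[:3,:3]=rot(o); T[:3,3]=o['eef_pos']
    return T@imaging.camera_info('wrist')['tool_from_camera']
def blob(mask,near):
    n,l,s,c=cv2.connectedComponentsWithStats(mask.astype(np.uint8))
    k=[j for j in range(1,n) if s[j,4]>150]; j=min(k,key=lambda j:np.hypot(*(c[j]-near)))
    return max(cv2.findContours((l==j).astype(np.uint8),0,cv2.CHAIN_APPROX_NONE)[0],key=cv2.contourArea)[:,0]
def rect(n,mask,near,z,T=None):
    p=plane(n,blob(mask,near),z,T)
    (c,s,a)=cv2.minAreaRect((p*1000).astype(np.float32))
    if s[0]<s[1]: a+=90; s=s[::-1]
    return np.round(c,1),np.round(s,1),round((a+90)%180-90,1)
def masks(im):
    h=cv2.cvtColor(im,cv2.COLOR_RGB2HSV).astype(int); H,S,V=h[...,0],h[...,1],h[...,2]
    return dict(green=(H>60)&(H<95)&(S>120),orange=(H>5)&(H<16)&(S>225)&(V>180),blue=(H>100)&(H<125)&(S>170)&(V>70),white=(S<60)&(V>150))
E
python3 - <<'E'
from h import *
im=imaging.camera('top'); m=masks(im)
for k,near,z in(('green',(258,212),.048),('orange',(375,200),.048),('blue',(361,131),.008),('white',(276,138),.008)):
    print(k,*rect('top',m[k],np.array(near),z))
im=imaging.camera('top')[160:250,225:395]
cv2.imwrite('pics/crop1.png',cv2.resize(im[:,:,::-1],(800,424),interpolation=cv2.INTER_CUBIC))
E
```

```text
Traceback (most recent call last):
  File "h.py", line 25, in rect
    p=plane(n,blob(mask,near),z,T)
              ~~~~^^^^^^^^^^^
  File "h.py", line 22, in blob
    k=[j for j in range(1,n) if s[j,4]>150]; j=min(k,key=lambda j:np.hypot(*(c[j]-near)))
                                               ~~~^^^^^^^^^^^^^^^^^^^^^^^^^^^^^^^^^^^^^^^
ValueError: min() iterable argument is empty
```

Run:
```python
from h import *
im=imaging.camera('top'); np.save('top.npy',im)
h=cv2.cvtColor(im,cv2.COLOR_RGB2HSV)
for p in((258,212),(375,200),(375,210),(361,131),(276,138),(361,143),(355,170)): print(p,h[p[1],p[0]],im[p[1],p[0]])
cv2.imwrite('pics/crop1.png',cv2.resize(im[160:250,225:395,::-1],(800,424),interpolation=cv2.INTER_CUBIC))
```

```text
(258, 212) [ 65 115 111] [ 61 111  70]
(375, 200) [ 14 255 221] [221 103   0]
(375, 210) [ 14 255 218] [218 101   0]
(361, 131) [109 182 125] [ 36  69 125]
(276, 138) [ 26  49 214] [214 209 173]
(361, 143) [108 181 124] [ 36  71 124]
(355, 170) [ 17 129 162] [162 127  80]
```

View pics/crop1.png

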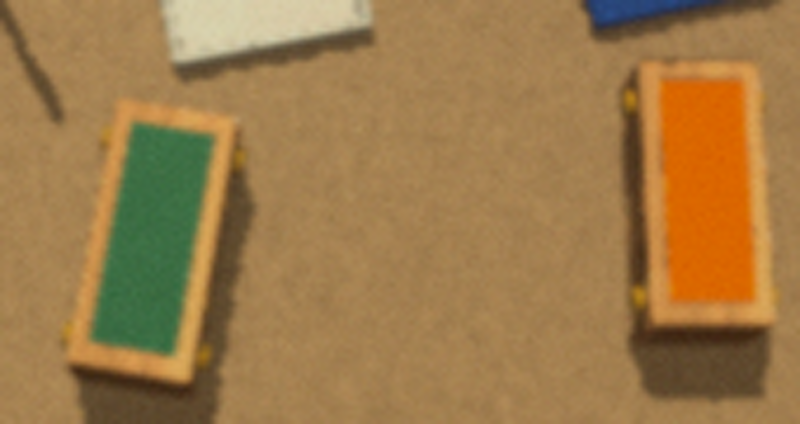

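The crop shows both lids cleanly, and the brass studs at each side near the ends. The green lid spans crop pixels (133,122) to (175,355) and the orange one (663,80) to (755,303).

```bash
sed -i 's/(H>60)&(H<95)&(S>120)/(H>50)\&(H<95)\&(S>85)/; s/(S<60)&(V>150)/(S<75)\&(V>150)/' h.py
python3 - <<'E'
from h import *
im=np.load('top.npy'); m=masks(im)
for k,near,z in(('green',(258,212),.048),('orange',(375,200),.048),('blue',(361,131),.008),('white',(276,138),.008)):
    print(k,*rect('top',m[k],np.array(near),z))
s=170/800
for nm,P in(('g',[(118,100),(238,118),(192,384),(68,362)]),('o',[(640,62),(758,64),(774,325),(648,327)])):
    p=plane('top',np.array(P)*s+[225,160]-.4,.048)*1000
    print(nm,p.round(1).tolist(),p.mean(0),[np.hypot(*(p[i]-p[i-1])).round(1) for i in range(4)])
# tray rim outer corners (z .011) from 800x600 view
for nm,P in(('white',[(356,156),(414,146),(434,238),(374,248)]),('blue',[(474,146),(531,136),(558,227),(502,238)])):
    p=plane('top',np.array(P)*.7-.15,.011)*1000
    print(nm,p.mean(0).round(1),[np.hypot(*(p[i]-p[i-1])).round(1) for i in range(4)])
o=ctrl.get_obs();print(rot(o).round(3))
E
```

```text
green [425.4 -51.7] [95.5 33.6] -15.9
orange [ 422.8 -293.8] [97.8 35.8] -5.9
blue [ 595.3 -299. ] [144.6  86.1] 7.0
white [ 599.5 -106.5] [157.1  93.8] 6.0
g [[488.5, -42.2], [475.0, -93.7], [360.0, -62.7], [374.6, -11.1]] [424.53134712 -52.40151617] [np.float64(118.0), np.float64(53.3), np.float64(119.1), np.float64(53.6)]
o [[483.1, -273.1], [477.2, -325.7], [359.9, -313.7], [364.6, -259.1]] [ 421.18702961 -292.89902589] [np.float64(119.3), np.float64(52.9), np.float64(117.9), np.float64(54.8)]
white [ 596.4 -107. ] [np.float64(156.7), np.float64(93.7), np.float64(158.0), np.float64(92.6)]
blue [ 595.3 -298.9] [np.float64(159.9), np.float64(95.0), np.float64(159.5), np.float64(90.0)]
[[-0.934  0.358 -0.001]
 [ 0.358  0.934 -0.001]
 [ 0.    -0.001 -1.   ]]
```

```bash
cat >> h.py <<'E'
def go(x,y,z,yaw):
    """mm, tool-y direction (deg, world) -> row"""
    o=ctrl.get_obs(); M=rot(o); d=(np.array([x,y,z])/1000-o['eef_pos'])@M*100
    a=np.degrees(np.arctan2(M[1,1],M[0,1])); r=-((yaw-a+90)%180-90)
    print('row',d.round(2).tolist(),round(r,1),'| at',(o['eef_pos']*1000).round(1),'yaw',round(a,1),'t',round(o['time_s'],2),'F',o['wrist_force'].round(2),'op',round(o['opening'],3))
E
python3 -c "
from h import *
go(468.3,-64.3,140,74.1)"
```

```text
row [-46.04, -46.71, 11.31] -5.1 | at [205.5 536.7 252.7] yaw 69.0 t 0.2 F [ 0.08  0.17 -0.07] op 0.997
```

```bash
python3 -m pendant '[[-46,-46.7,0,-5.1],[-46,-46.7,0,-5.1],[-46,-46.7,0,-5.1],[-46,-46.7,0,-5.1],[-46,-46.7,0,-5.1],[-46,-46.7,0,-5.1],[-46,-46.7,0,-5.1],[-46,-46.7,0,-5.1],[-46,-46.7,0,-5.1],[-46,-46.7,0,-5.1],[-46,-46.7,0,-5.1],[-46,-46.7,0,-5.1]]' 1; python3 -c "
from h import *
go(468.3,-64.3,140,74.1)"
```

```text
time_s: 1.2
eef_pos: [0.4062, 0.0768, 0.2535]
eef_rot: [0.0, 0.138, 0.99, 0.0]
wrist_force: [1.6, 0.8, 0.5]
opening: 1.001
grasp_force: 0.0
row [-9.83, -11.88, 11.35] 0.0 | at [406.2  76.8 253.5] yaw 74.1 t 1.2 F [1.57 0.78 0.48] op 1.001
```

```bash
python3 -m pendant '[[-7.5,-9,9,0],[-7.5,-9,9,0],[-7.5,-9,9,0],[-7.5,-9,9,0],[-7.5,-9,9,0],[-7.5,-9,9,0],[-7.5,-9,9,0],[-7.5,-9,9,0]]'
python3 - <<'E'
from h import *
go(468.3,-64.3,140,74.1)
T=wristT(); im=imaging.camera('wrist'); np.save('w1.npy',im); np.save('w1T.npy',T)
m=masks(im)
# predicted lid rectangle / centre
c=proj('wrist',[[.425,-.052,.048]],T)[0]; print('pred px',c)
print(rect('wrist',m['green'],c,.048,T))
cv2.imwrite('pics/w1.png',im[:,:,::-1])
E
```

```text
time_s: 1.87
eef_pos: [0.4537, -0.0274, 0.1643]
eef_rot: [0.001, 0.137, 0.991, -0.0]
wrist_force: [-0.7, 0.2, -0.3]
opening: 0.999
grasp_force: 0.0
row [-2.4, -3.16, 2.43] 0.1 | at [453.7 -27.4 164.3] yaw 74.2 t 1.87 F [-0.75  0.18 -0.29] op 0.999
pred px [241.71333091 180.90735258]
(array([426.9, -53.5]), array([98.9, 36.9]), -15.6)
```

View pics/w1.png

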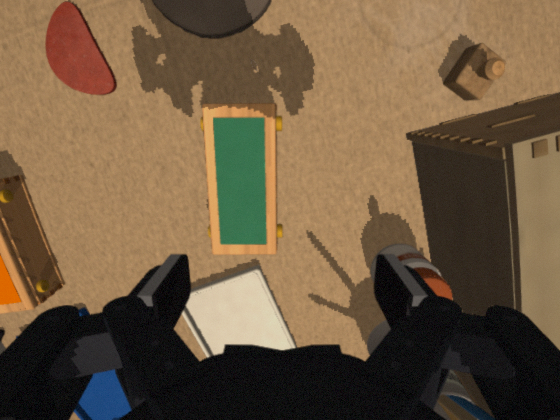

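The wrist view shows the green box upright, its lid centred at about pixel (243,182), with studs at (281,123) and (281,231). It agrees with the top view to within 2 mm. I'll go down onto the +x stud pair.

```bash
python3 -m pendant '[[-2.5,-3.2,2,0],[-2.5,-3.2,2,0],[-2.5,-3.2,5,0],[-2.5,-3.2,8,0],[-2.5,-3.2,11,0],[-2.5,-3.2,13,0],[-2.5,-3.2,13.6,0],[-2.5,-3.2,13.6,0],[-2.5,-3.2,13.6,0]]'; python3 -c "
from h import *
go(469.3,-65,28,74.3)"
```

```text
time_s: 2.67
eef_pos: [0.4695, -0.0656, 0.0284]
eef_rot: [0.001, 0.138, 0.99, -0.0]
wrist_force: [0.2, 0.0, 0.2]
opening: 1.002
grasp_force: 0.0
row [0.04, 0.06, 0.04] -0.1 | at [469.5 -65.6  28.4] yaw 74.2 t 2.67 F [0.19 0.01 0.17] op 1.002
```

```bash
python3 -m pendant '[[0,0,0,0],[0,0,0,0],[0,0,0,0],[0,0,0,0],[0,0,0,0],[0,0,0,0],[0,0,0,0],[0,0,0,0],[0,0,0,0],[0,0,0,0]]' 0
python3 - <<'E'
from h import *
go(469.3,-65,28,74.3)
T=wristT(); im=imaging.camera('wrist'); m=masks(im)
c=proj('wrist',[[.426,-.053,.048]],T)[0]
print(rect('wrist',m['green'],c,.048,T)); cv2.imwrite('pics/w2.png',im[:,:,::-1])
E
```

```text
time_s: 3.5
eef_pos: [0.4702, -0.0662, 0.0295]
eef_rot: [0.002, 0.138, 0.99, -0.0]
wrist_force: [-2.2, 1.9, 10.0]
opening: 0.728
grasp_force: 62.8
row [0.12, 0.09, 0.15] -0.2 | at [470.2 -66.2  29.5] yaw 74.1 t 3.5 F [-2.21  1.89  9.97] op 0.728
(array([426.6, -53.9]), array([100.2,  37.7]), -16.2)
```

View pics/w2.png

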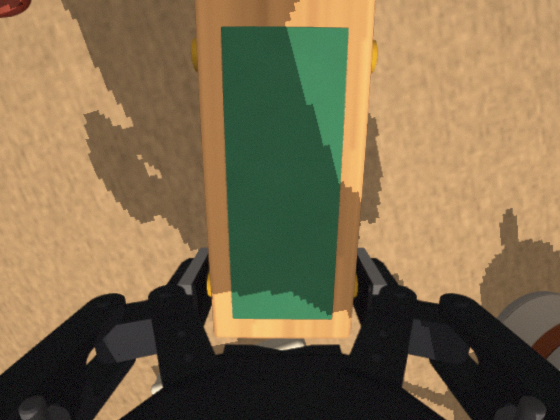

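The opening is 62 mm and the brass studs at (212,285) and (355,285) lie inside the pads, so the stud grip is good. I'll raise that end.

```bash
python3 -m pendant '[[0.02,0,-0.15,0],[0.05,0,-0.3,0],[0.1,0,-0.5,0],[0.15,0,-0.7,0],[0.2,0,-0.9,0],[0.25,0,-1.1,0],[0.25,0,-1.1,0],[0.25,0,-1.1,0],[0.25,0,-1.1,0]]'
python3 - <<'E'
from h import *
F=[]
for i in range(5):
    imaging.camera('wrist' if i<4 else 'scene'); o=ctrl.get_obs(); F.append(np.r_[o['wrist_force'],o['torque']])
print(np.round(F,2)); print(o['eef_pos'],o['grasp_force'])
im=imaging.camera('scene'); cv2.imwrite('pics/s2.png',cv2.resize(im[190:300,240:420,::-1],(800,489),interpolation=cv2.INTER_CUBIC))
E
```

```text
time_s: 4.3
eef_pos: [0.4663, -0.0652, 0.0382]
eef_rot: [-0.0, 0.138, 0.99, -0.0]
wrist_force: [1.0, -0.2, 0.6]
opening: 0.724
grasp_force: 65.4
[[ 0.47 -0.31 -1.48 -0.01 -0.05 -0.02]
 [-0.26 -0.35 -0.3  -0.07 -0.11  0.03]
 [ 0.78 -0.17 -1.07 -0.06 -0.08 -0.01]
 [ 1.11  0.13 -1.48 -0.02 -0.07  0.04]
 [-1.27 -0.68 -0.11 -0.03 -0.11  0.04]]
[ 0.46634978 -0.06519188  0.03820493] 65.40012001991272
```

View pics/s2.png

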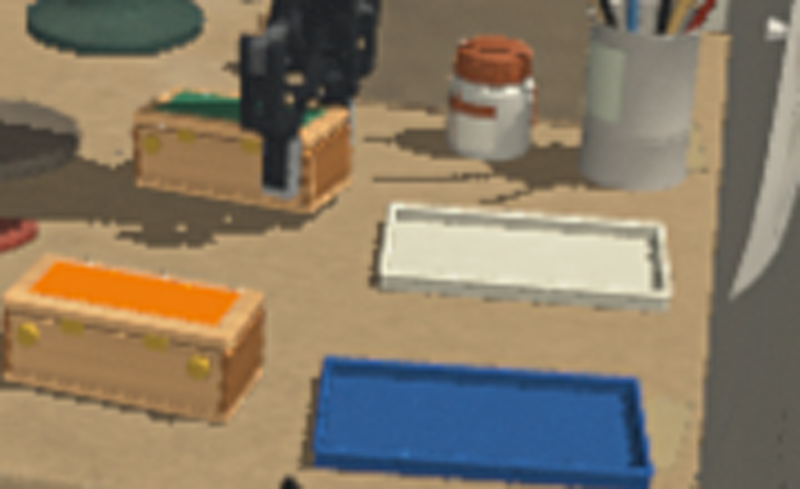

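```bash
cat >> h.py <<'E'
def tilt(k,c,yaw,near=(280,180)):
    """predict lid quad for box with +x end raised by angle; compare to mask corners"""
    T=wristT(); im=imaging.camera('wrist'); b=blob(masks(im)[k],near)
    q=cv2.boxPoints(cv2.minAreaRect(b)); ys=b[:,1]
    for y in (ys.min()+5,ys.min()+60,ys.max()-60): 
        r=b[abs(b[:,1]-y)<1][:,0]; print('row',y,'L,R',r.min(),r.max())
    print('rows',ys.min(),ys.max())
    u=np.array([np.cos(yaw),np.sin(yaw),0]);v=np.array([-u[1],u[0],0]);w=np.array([0,0,1.])
    for a in(0,.042,.083):
        e=u*np.cos(a)+w*np.sin(a); n=w*np.cos(a)-u*np.sin(a); piv=np.array([*c,0])-.06*u
        print('pred',a,proj('wrist',[piv+e*x+v*y+n*.048 for x in(.0115,.1085) for y in(-.018,.018)],T).round(0).tolist())
E
python3 -c "
from h import *
tilt('green',(.426,-.053),np.radians(-16))"
```

```text
row 35 L,R 226 341
row 90 L,R 227 340
row 255 L,R 231 333
rows 30 315
pred 0 [[231.0, 50.0], [341.0, 50.0], [241.0, 308.0], [328.0, 308.0]]
pred 0.042 [[231.0, 43.0], [341.0, 43.0], [239.0, 310.0], [330.0, 310.0]]
pred 0.083 [[231.0, 36.0], [342.0, 37.0], [237.0, 312.0], [332.0, 312.0]]
```

The lid rows and widths match a tilt of about 0.083 rad, so the end is up about 10 mm, and the load is about 1 N. That makes green look empty. I'll lower it and release.

```bash
python3 -m pendant '[[-0.05,0,0.2,0],[-0.1,0,0.4,0],[-0.15,0,0.6,0],[-0.2,0,0.75,0],[-0.22,0,0.85,0],[-0.25,0,0.95,0],[-0.25,0,0.95,0],[-0.25,0,0.95,0]]'; python3 -m pendant '[[0,0,0,0],[0,0,0,0],[0,0,0,0],[0,0,0,0],[0,0,0,0],[0,0,-1,0],[0,0,-3,0],[0,0,-6,0],[0,0,-9,0],[0,0,-11,0],[0,0,-11,0],[0,0,-11,0]]' 1
python3 - <<'E'
from h import *
u=np.radians(-5.9)
print(422.3+45*np.cos(u),-293.4+45*np.sin(u))
go(422.3+45*np.cos(u),-293.4+45*np.sin(u),150,84.1)
im=imaging.camera('top');np.save('top2.npy',im); m=masks(im)
print(rect('top',m['green'],np.array([258,212]),.048),rect('top',m['orange'],np.array([375,200]),.048))
E
```

```text
time_s: 5.32
eef_pos: [0.4685, -0.0658, 0.0295]
eef_rot: [-0.001, 0.138, 0.99, 0.0]
wrist_force: [-4.5, 1.3, 12.1]
opening: 0.732
grasp_force: 66.5
time_s: 6.32
eef_pos: [0.4698, -0.0662, 0.1405]
eef_rot: [0.002, 0.138, 0.99, -0.0]
wrist_force: [-0.1, 0.1, 0.2]
opening: 1.001
grasp_force: 0.0
467.0616267702728 -298.02566415542606
row [-6.08, -22.37, -0.91] -10.0 | at [469.8 -66.2 140.5] yaw 74.1 t 6.32 F [-0.13  0.11  0.2 ] op 1.001Traceback (most recent call last):
  File "<stdin>", line 6, in <module>
  File "h.py", line 25, in rect
    p=plane(n,blob(mask,near),z,T)
              ~~~~^^^^^^^^^^^
  File "h.py", line 22, in blob
    k=[j for j in range(1,n) if s[j,4]>150]; j=min(k,key=lambda j:np.hypot(*(c[j]-near)))
                                               ~~~^^^^^^^^^^^^^^^^^^^^^^^^^^^^^^^^^^^^^^^
ValueError: min() iterable argument is empty
```

```bash
python3 -m pendant '[[-6,-22.4,-1,-10],[-6,-22.4,-1,-10],[-6,-22.4,-1,-10],[-6,-22.4,-1,-10],[-6,-22.4,-1,-10],[-6,-22.4,-1,-10],[-6,-22.4,-1,-10],[-6,-22.4,-1,-10],[-6,-22.4,-1,-10],[-6,-22.4,-1,-10]]'
python3 - <<'E'
from h import *
T=wristT(); im=imaging.camera('wrist'); m=masks(im)
c=proj('wrist',[[.422,-.293,.048]],T)[0]
C,s,a=rect('wrist',m['orange'],c,.048,T); print(C,s,a)
im=imaging.camera('top'); g=rect('top',masks(im)['green'],np.array([258,212]),.048); print('green',g)
u=np.radians(a); go(C[0]+45*np.cos(u),C[1]+45*np.sin(u),28,90+a)
E
```

```text
time_s: 7.2
eef_pos: [0.4647, -0.2959, 0.1476]
eef_rot: [-0.001, 0.051, 0.999, 0.001]
wrist_force: [0.2, -0.1, 0.3]
opening: 1.004
grasp_force: 0.0
[ 431.8 -296.8] [81.  36.8] -5.8Traceback (most recent call last):
  File "<stdin>", line 5, in <module>
  File "h.py", line 25, in rect
    p=plane(n,blob(mask,near),z,T)
              ~~~~^^^^^^^^^^^
  File "h.py", line 22, in blob
    k=[j for j in range(1,n) if s[j,4]>150]; j=min(k,key=lambda j:np.hypot(*(c[j]-near)))
                                               ~~~^^^^^^^^^^^^^^^^^^^^^^^^^^^^^^^^^^^^^^^
ValueError: min() iterable argument is empty
```

```bash
python3 -m pendant '[[-0.3,-0.4,2,0],[-0.3,-0.4,5,0],[-0.3,-0.4,8,0],[-0.3,-0.4,10.5,0],[-0.3,-0.4,11.5,0],[-0.3,-0.4,11.9,0],[-0.3,-0.4,11.9,0],[-0.3,-0.4,11.9,0]]'; python3 -m pendant '[[0,0,0,0],[0,0,0,0],[0,0,0,0],[0,0,0,0],[0,0,0,0],[0,0,0,0],[0,0,0,0],[0,0,0,0],[0,0,0,0],[0,0,0,0]]' 0
python3 - <<'E'
from h import *
go(467.6,-299.9,28,84.1)
im=imaging.camera('wrist'); cv2.imwrite('pics/w3.png',im[:,:,::-1])
tilt('orange',(.4228,-.2953),np.radians(-5.8))
E
```

```text
time_s: 7.97
eef_pos: [0.4687, -0.3024, 0.0311]
eef_rot: [0.001, 0.051, 0.999, -0.001]
wrist_force: [0.3, -0.1, 0.3]
opening: 1.0
grasp_force: 0.0
time_s: 8.8
eef_pos: [0.4689, -0.3024, 0.032]
eef_rot: [0.001, 0.051, 0.999, -0.001]
wrist_force: [-0.3, 4.4, 9.7]
opening: 0.729
grasp_force: 63.1
row [0.16, 0.23, 0.4] 0.0 | at [ 468.9 -302.4   32. ] yaw 84.1 t 8.8 F [-0.27  4.42  9.74] op 0.729Traceback (most recent call last):
  File "<stdin>", line 4, in <module>
  File "h.py", line 39, in tilt
    T=wristT(); im=imaging.camera('wrist'); b=blob(masks(im)[k],near)
                                              ~~~~^^^^^^^^^^^^^^^^^^^
  File "h.py", line 22, in blob
    k=[j for j in range(1,n) if s[j,4]>150]; j=min(k,key=lambda j:np.hypot(*(c[j]-near)))
                                               ~~~^^^^^^^^^^^^^^^^^^^^^^^^^^^^^^^^^^^^^^^
ValueError: min() iterable argument is empty
```

View pics/w3.png

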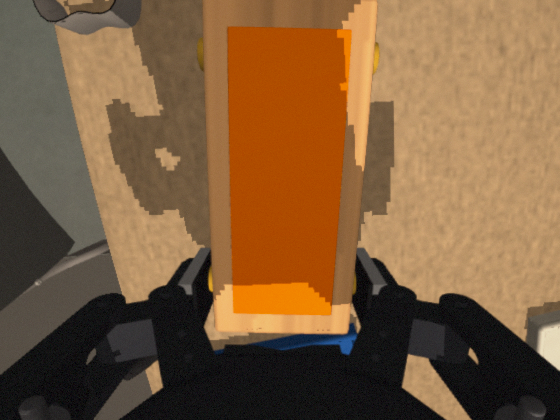

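The orange box's studs at (212,283) and (355,283) are between the pads, with the same 62 mm opening. I'll raise this end.

```bash
sed -i 's/(S>225)&(V>180)/(S>215)\&(V>80)/' h.py; python3 -m pendant '[[0.02,0,-0.15,0],[0.05,0,-0.3,0],[0.1,0,-0.5,0],[0.15,0,-0.7,0],[0.2,0,-0.9,0],[0.25,0,-1.1,0],[0.25,0,-1.1,0],[0.25,0,-1.1,0],[0.25,0,-1.1,0]]'
python3 - <<'E'
from h import *
F=[]
for i in range(5):
    imaging.camera('wrist'); o=ctrl.get_obs(); F.append(np.r_[o['wrist_force'],o['torque']])
print(np.round(F,2)); print(o['eef_pos'],o['grasp_force'])
tilt('orange',(.4228,-.2973),np.radians(-5.8))
E
```

```text
time_s: 9.65
eef_pos: [0.4652, -0.3018, 0.0407]
eef_rot: [-0.0, 0.051, 0.999, 0.0]
wrist_force: [1.9, -0.9, -2.9]
opening: 0.725
grasp_force: 66.0
[[ 0.9   0.   -3.82 -0.12 -0.23  0.04]
 [ 1.47 -1.19 -3.35 -0.1  -0.18  0.03]
 [ 1.11 -0.82 -1.86 -0.11 -0.24 -0.  ]
 [ 1.69 -0.95 -4.46 -0.15 -0.16  0.01]
 [ 1.72 -0.52 -4.37 -0.11 -0.15  0.04]]
[ 0.46527056 -0.30174312  0.04067468] 66.01746797561646
row 35 L,R 231 343
row 90 L,R 231 341
row 243 L,R 232 334
rows 30 303
pred 0 [[230.0, 50.0], [337.0, 50.0], [240.0, 304.0], [326.0, 304.0]]
pred 0.042 [[229.0, 43.0], [337.0, 43.0], [238.0, 306.0], [328.0, 306.0]]
pred 0.083 [[229.0, 37.0], [338.0, 37.0], [237.0, 307.0], [330.0, 307.0]]
```

Orange carries about 3.6 N against green's 0.9 N, so orange is full and green is empty. I'll lower orange and release it.

```bash
python3 -m pendant '[[-0.05,0,0.2,0],[-0.1,0,0.4,0],[-0.15,0,0.6,0],[-0.2,0,0.75,0],[-0.22,0,0.85,0],[-0.25,0,0.95,0],[-0.25,0,0.95,0],[-0.25,0,0.95,0]]'; python3 -m pendant '[[0,0,0,0],[0,0,0,0],[0,0,0,0],[0,0,0,0],[0,0,0,0],[0,0,-1,0],[0,0,-3,0],[0,0,-6,0],[0,0,-9,0],[0,0,-12,0],[0,0,-12,0],[0,0,-12,0]]' 1
python3 - <<'E'
from h import *
T=wristT(); im=imaging.camera('wrist'); m=masks(im)
c=proj('wrist',[[.422,-.293,.048]],T)[0]; b=blob(m['orange'],c); print(b.min(0),b.max(0))
C,s,a=rect('wrist',m['orange'],c,.048,T); print(C,s,a)
go(422.8,-296,28,90+a)
E
```

```text
time_s: 10.62
eef_pos: [0.4677, -0.302, 0.0321]
eef_rot: [-0.0, 0.051, 0.999, 0.0]
wrist_force: [-1.1, 1.2, 5.7]
opening: 0.729
grasp_force: 66.8
time_s: 11.62
eef_pos: [0.4691, -0.3032, 0.1543]
eef_rot: [0.002, 0.051, 0.999, -0.002]
wrist_force: [-0.1, 0.9, -0.4]
opening: 0.998
grasp_force: 0.0
[267 127] [300 153]
[ 414.7 -297.9] [25.1 14.2] -69.4
row [4.59, 0.17, 12.43] 63.5 | at [ 468.1 -302.2  152.3] yaw 84.1 t 11.67 F [ 0.21 -0.43  0.23] op 1.001
```

```bash
sed -i 's/(S>215)&(V>80)/(S>190)\&(V>80)/; s/(H>5)&(H<16)/(H>4)\&(H<17)/' h.py; sed -i 's/    n,l,s,c=cv2.conn/    mask=cv2.morphologyEx(mask.astype(np.uint8),cv2.MORPH_CLOSE,np.ones((3,3)))\n    n,l,s,c=cv2.conn/' h.py
python3 - <<'E'
from h import *
T=wristT(); im=imaging.camera('wrist'); m=masks(im); np.save('w4.npy',im)
c=proj('wrist',[[.422,-.297,.048]],T)[0]; b=blob(m['orange'],c); print(c,b.min(0),b.max(0),cv2.cvtColor(im,cv2.COLOR_RGB2HSV)[int(c[1]),int(c[0])-15:int(c[0])+30:5].tolist())
C,s,a=rect('wrist',m['orange'],c,.048,T); print(C,s,a)
go(422.8,-296,28,84.1)
E
```

```text
[283.43581742 149.33480846] [258  75] [313 217] [[16, 255, 230], [16, 255, 232], [15, 255, 231], [15, 255, 231], [16, 255, 233], [15, 255, 230], [16, 255, 232], [16, 255, 231], [16, 255, 232]]
[ 422.3 -296.4] [100.5  37.5] -6.9
row [4.49, 0.1, 12.3] 0.0 | at [ 467.5 -301.6  151. ] yaw 84.1 t 11.72 F [ 0.24 -0.08  0.76] op 0.997
```

```bash
python3 -m pendant '[[3,0.05,0,0.7],[4.5,0.05,2,0.7],[4.5,0.05,4,0.7],[4.5,0.05,7,0.7],[4.5,0.05,10,0.7],[4.5,0.05,11.6,0.7],[4.5,0.05,12.1,0.7],[4.5,0.05,12.1,0.7],[4.5,0.05,12.1,0.7]]'; python3 -m pendant '[[0,0,0,0],[0,0,0,0],[0,0,0,0],[0,0,0,0],[0,0,0,0],[0,0,0,0],[0,0,0,0],[0,0,0,0],[0,0,0,0],[0,0,0,0]]' 0; python3 -c "
from h import *
go(422.3,-296.4,28,83.4)"
```

```text
time_s: 12.47
eef_pos: [0.423, -0.2967, 0.0301]
eef_rot: [-0.0, 0.057, 0.998, 0.0]
wrist_force: [-0.1, 0.1, 0.1]
opening: 1.002
grasp_force: 0.0
time_s: 13.3
eef_pos: [0.424, -0.2974, 0.0318]
eef_rot: [0.001, 0.057, 0.998, -0.001]
wrist_force: [0.1, 1.4, 5.4]
opening: 0.625
grasp_force: 65.7
row [0.18, 0.08, 0.38] 0.0 | at [ 424.  -297.4   31.8] yaw 83.4 t 13.3 F [0.11 1.38 5.36] op 0.625
```

```bash
python3 -m pendant '[[0,0,-0.2,0],[0,0,-0.6,0],[0,0,-1.5,0],[0,0,-3,0],[0,0,-4.5,0],[0,0,-5.5,0],[0,0,-5.5,0],[0,0,-5.5,0]]'
python3 - <<'E'
from h import *
for nm,P in(('white',[(356,156),(414,146),(434,238),(374,248)]),('blue',[(474,146),(531,136),(558,227),(502,238)])):
    p=plane('top',np.array(P)*.7-.15,.011)*1000
    for a,b in((3,0),(2,1)): d=p[b]-p[a]; print(nm,np.degrees(np.arctan2(d[1],d[0])).round(1))
im=np.load('top.npy'); h=cv2.cvtColor(im,cv2.COLOR_RGB2HSV).astype(int); 
print(rect('top',(h[...,0]>100)&(h[...,0]<125)&(h[...,1]>130)&(h[...,2]>40),np.array([361,131]),.008))
go(596,-300,86,97)
E
```

```text
time_s: 13.97
eef_pos: [0.4233, -0.2972, 0.0858]
eef_rot: [0.0, 0.057, 0.998, -0.0]
wrist_force: [0.1, 0.1, -8.0]
opening: 0.623
grasp_force: 65.0
white 5.3
white 4.9
blue 7.8
blue 6.0
(array([ 598., -300.]), array([153.9,  91.5]), 8.0)
row [-17.19, 1.69, -0.0] -13.6 | at [ 423.3 -297.2   85.8] yaw 83.4 t 13.97 F [ 0.14  0.09 -8.04] op 0.623
```

```bash
python3 -m pendant '[[-2,0.2,0,-2],[-5,0.5,0,-5],[-8.5,0.8,0,-9],[-12,1.2,0,-12],[-15,1.5,0,-13.6],[-17,1.7,0,-13.6],[-17.3,1.7,0,-13.6],[-17.3,1.7,0,-13.6],[-17.3,1.7,0,-13.6],[-17.3,1.7,0,-13.6],[-17.3,1.7,0,-13.6]]'
python3 - <<'E'
from h import *
go(597,-300,36,97)
T=wristT(); im=imaging.camera('wrist'); np.save('w5.npy',im); np.save('w5T.npy',T)
cv2.imwrite('pics/w5.png',im[:,:,::-1])
u=np.array([np.cos(np.radians(7)),np.sin(np.radians(7))]);v=np.array([-u[1],u[0]])
c=np.array([.597,-.300])
print(proj('wrist',[[*(c+u*sx+v*sy),.011] for sx in(-.075,.0) for sy in(-.043,.043)],T).round().tolist())
E
```

```text
time_s: 14.88
eef_pos: [0.5955, -0.2997, 0.0847]
eef_rot: [-0.001, -0.061, 0.998, 0.001]
wrist_force: [-0.3, -0.1, -7.5]
opening: 0.627
grasp_force: 65.2
row [-0.15, -0.05, 4.87] -0.0 | at [ 595.5 -299.7   84.7] yaw 97.0 t 14.88 F [-0.25 -0.11 -7.51] op 0.627
[[210.0, 110.0], [353.0, 110.0], [217.0, 228.0], [347.0, 228.0]]
```

View pics/w5.png

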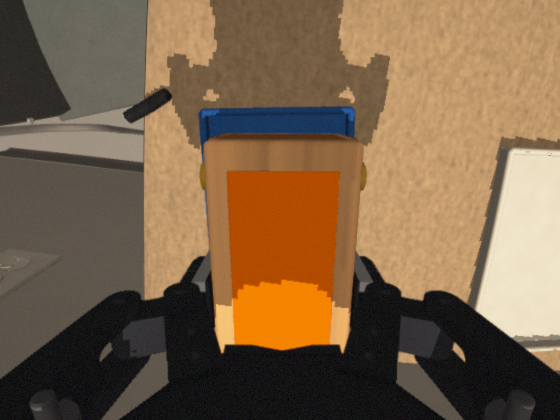

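The rim's near inner corners are at (208,113) and (349,112), 2–4 px from prediction. I'll shift by about 2 mm and lower.

```bash
python3 -m pendant '[[-0.3,-0.2,0.5,0],[-0.3,-0.2,1.5,0],[-0.3,-0.2,2.6,0],[-0.3,-0.2,3.5,0],[-0.3,-0.2,4.1,0],[-0.3,-0.2,4.4,0],[-0.3,-0.2,4.55,0],[-0.3,-0.2,4.6,0],[-0.3,-0.2,4.65,0],[-0.3,-0.2,4.65,0],[-0.3,-0.2,4.65,0]]'; python3 -c "
from h import *
go(598.5,-301.8,35,97)"
```

```text
time_s: 15.85
eef_pos: [0.6005, -0.3016, 0.0394]
eef_rot: [0.0, -0.061, 0.998, -0.0]
wrist_force: [-0.3, -0.3, -7.4]
opening: 0.626
grasp_force: 65.4
row [0.2, 0.01, 0.44] 0.0 | at [ 600.5 -301.6   39.4] yaw 97.0 t 15.85 F [-0.29 -0.28 -7.39] op 0.626
```

```bash
python3 -m pendant '[[0.1,0,0.05,0],[0.2,0,0.1,0],[0.2,0,0.2,0],[0.2,0,0.25,0],[0.2,0,0.3,0],[0.2,0,0.35,0],[0.2,0,0.4,0],[0.2,0,0.4,0],[0.2,0,0.4,0]]'; python3 -c "
from h import *
go(598.5,-301.8,35,97)"
```

```text
time_s: 16.6
eef_pos: [0.5982, -0.3017, 0.0349]
eef_rot: [0.0, -0.061, 0.998, -0.0]
wrist_force: [-1.3, 0.2, -4.6]
opening: 0.626
grasp_force: 65.5
row [-0.02, -0.01, -0.01] 0.0 | at [ 598.2 -301.7   34.9] yaw 97.0 t 16.6 F [-1.28  0.25 -4.61] op 0.626
```

```bash
python3 -m pendant '[[0,0,0.05,0],[0,0,0.1,0],[0,0,0.1,0],[0,0,0.1,0],[0,0,0.1,0]]'; python3 -m pendant '[[0,0,0,0],[0,0,0,0],[0,0,0,0],[0,0,0,0],[0,0,0,0],[0,0,-1,0],[0,0,-3,0],[0,0,-6,0],[0,0,-9,0],[0,0,-11,0],[0,0,-11,0],[0,0,-11,0]]' 1
python3 - <<'E'
from h import *
u=np.radians(-16)
go(425.5,-53.5,150,74)
im=imaging.camera('top'); np.save('top3.npy',im); m=masks(im)
print(m['green'][190:240,230:290].sum())
E
```

```text
time_s: 17.02
eef_pos: [0.5983, -0.3017, 0.0349]
eef_rot: [0.0, -0.061, 0.998, -0.0]
wrist_force: [-5.0, 2.9, 1.8]
opening: 0.623
grasp_force: 66.4
time_s: 18.02
eef_pos: [0.5992, -0.3024, 0.1464]
eef_rot: [0.002, -0.061, 0.998, -0.001]
wrist_force: [0.2, -0.0, -0.5]
opening: 1.002
grasp_force: 0.0
row [14.19, 26.83, -0.48] 23.0 | at [ 599.2 -302.4  146.4] yaw 97.0 t 18.02 F [ 0.24 -0.03 -0.46] op 1.002
0
```

```bash
python3 -m pendant '[[11.8,25.8,-1.5,23],[11.8,25.8,-1.5,23],[11.8,25.8,-1.5,23],[11.8,25.8,-1.5,23],[11.8,25.8,-1.5,23],[11.8,25.8,-1.5,23],[11.8,25.8,-1.5,23],[11.8,25.8,-1.5,23],[11.8,25.8,-1.5,23],[11.8,25.8,-1.5,23],[11.8,25.8,-1.5,23],[11.8,25.8,-1.5,23]]'
python3 - <<'E'
from h import *
T=wristT(); im=imaging.camera('wrist'); m=masks(im)
c=proj('wrist',[[.426,-.053,.048]],T)[0]
b=blob(m['green'],c); print(b.min(0),b.max(0))
C,s,a=rect('wrist',m['green'],c,.048,T); print(C,s,a)
go(C[0],C[1],28,90+a)
E
```

```text
time_s: 19.07
eef_pos: [0.4498, -0.061, 0.1585]
eef_rot: [-0.0, 0.139, 0.99, 0.0]
wrist_force: [-0.5, 0.6, 0.4]
opening: 1.001
grasp_force: 0.0
[258 108] [309 238]
[425.1 -53.7] [99. 37.] -16.3
row [2.57, 0.01, 13.05] 0.3 | at [449.8 -60.9 158.5] yaw 74.0 t 19.12 F [-0.03  0.39  1.05] op 1.002
```

```bash
python3 -m pendant '[[2.6,0,1,0.3],[2.6,0,3,0.3],[2.6,0,6,0.3],[2.6,0,9,0.3],[2.6,0,11.5,0.3],[2.6,0,12.7,0.3],[2.6,0,13.1,0.3],[2.6,0,13.1,0.3],[2.6,0,13.1,0.3]]'; python3 -m pendant '[[0,0,0,0],[0,0,0,0],[0,0,0,0],[0,0,0,0],[0,0,0,0],[0,0,0,0],[0,0,0,0],[0,0,0,0],[0,0,0,0],[0,0,0,0]]' 0; python3 -m pendant '[[0,0,-0.2,0],[0,0,-0.6,0],[0,0,-1.5,0],[0,0,-3,0],[0,0,-4.5,0],[0,0,-5.5,0],[0,0,-5.5,0],[0,0,-5.5,0]]';python3 -c "
from h import *
go(597.5,-108,86,95.6)"
```

```text
time_s: 19.87
eef_pos: [0.425, -0.0534, 0.0282]
eef_rot: [0.0, 0.142, 0.99, -0.0]
wrist_force: [0.6, 0.2, -0.2]
opening: 0.998
grasp_force: 0.0
time_s: 20.7
eef_pos: [0.4255, -0.0533, 0.029]
eef_rot: [0.001, 0.141, 0.99, -0.0]
wrist_force: [-1.1, 0.2, 6.2]
opening: 0.625
grasp_force: 63.4
time_s: 21.37
eef_pos: [0.4249, -0.0531, 0.0834]
eef_rot: [0.001, 0.141, 0.99, -0.0]
wrist_force: [-0.5, -0.4, -2.1]
opening: 0.625
grasp_force: 63.3
row [-18.11, -0.44, -0.22] -21.9 | at [424.9 -53.1  83.4] yaw 73.7 t 21.37 F [-0.48 -0.37 -2.06] op 0.625
```

```bash
python3 -m pendant '[[-2,0,-0.2,-3],[-5,-0.1,-0.2,-8],[-8.5,-0.2,-0.2,-13],[-12,-0.3,-0.2,-18],[-15,-0.4,-0.2,-21.9],[-17,-0.4,-0.2,-21.9],[-18.1,-0.4,-0.2,-21.9],[-18.1,-0.4,-0.2,-21.9],[-18.1,-0.4,-0.2,-21.9],[-18.1,-0.4,-0.2,-21.9],[-18.1,-0.4,-0.2,-21.9]]'
python3 - <<'E'
from h import *
go(597.5,-108,36,95.6)
T=wristT(); im=imaging.camera('wrist')
cv2.imwrite('pics/w6.png',im[:,:,::-1])
a=np.radians(5.6);u=np.array([np.cos(a),np.sin(a)]);v=np.array([-u[1],u[0]])
c=np.array([.5975,-.108])
print(proj('wrist',[[*(c+u*sx+v*sy),.011] for sx in(-.075,.0) for sy in(-.043,.043)],T).round().tolist())
E
```

```text
time_s: 22.28
eef_pos: [0.5957, -0.1068, 0.084]
eef_rot: [-0.001, -0.049, 0.999, 0.0]
wrist_force: [-1.0, -0.4, -2.2]
opening: 0.626
grasp_force: 63.3
row [-0.18, -0.14, 4.8] 0.0 | at [ 595.7 -106.8   84. ] yaw 95.6 t 22.28 F [-1.02 -0.36 -2.22] op 0.626
[[208.0, 110.0], [352.0, 110.0], [215.0, 228.0], [345.0, 229.0]]
```

View pics/w6.png

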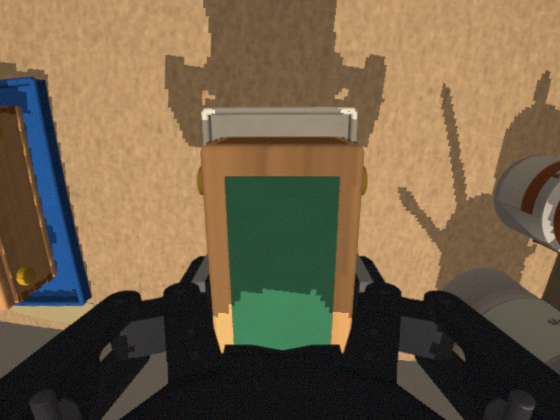

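The rim's near inner corners are at (209,114) and (349,114), which is close to prediction, and the orange box lies flat in the blue tray. I'll check the fingertip height against the rim before lowering.

Run:
```python
from h import *
P=[[.466-.272*r,-.065-.962*r,z/1000] for r in(.034,.044) for z in(16,20,24,28)]
print(((proj('scene',P)-[240,190])*[800/180,489/110]).round(0).tolist())
```

```text
[[278.0, 198.0], [278.0, 191.0], [279.0, 185.0], [279.0, 179.0], [270.0, 204.0], [270.0, 197.0], [271.0, 191.0], [271.0, 185.0]]
```

The fingertips would be level with the 11 mm rim, so I'll set the green box back on the free table and regrip it 6 mm higher.

```bash
python3 -m pendant '[[2,0,0,0],[5,0,0,0],[9,0,0,0],[13,0,0,0],[16,0,0.5,0],[17,0,2,0],[17,0,3.5,0],[17,0,4.5,0],[17,0,5,0],[17,0,5.2,0],[17,0,5.3,0],[17,0,5.3,0]]'; python3 -c "
from h import *
go(426.6,-123.5,29,95.6)"
```

```text
time_s: 23.33
eef_pos: [0.4285, -0.1242, 0.032]
eef_rot: [0.0, -0.049, 0.999, -0.0]
wrist_force: [0.2, -0.7, -1.9]
opening: 0.627
grasp_force: 63.5
row [0.18, 0.09, 0.3] 0.1 | at [ 428.5 -124.2   32. ] yaw 95.7 t 23.33 F [ 0.21 -0.66 -1.88] op 0.627
```

```bash
python3 -m pendant '[[0,0,0.05,0],[0,0,0.1,0],[0,0,0.15,0],[0,0,0.2,0],[0,0,0.25,0],[0,0,0.25,0],[0,0,0.25,0]]'; python3 -c "
from h import *
go(426.6,-123.5,29,95.6)"
```

```text
time_s: 23.92
eef_pos: [0.4279, -0.1242, 0.0293]
eef_rot: [-0.0, -0.049, 0.999, -0.0]
wrist_force: [-0.3, 1.0, -1.9]
opening: 0.626
grasp_force: 63.5
row [0.12, 0.08, 0.03] 0.0 | at [ 427.9 -124.2   29.3] yaw 95.6 t 23.92 F [-0.3   1.03 -1.92] op 0.626
```

```bash
python3 -m pendant '[[0,0,0.05,0],[0,0,0.1,0],[0,0,0.1,0],[0,0,0.1,0]]'; python3 -m pendant '[[0,0,0,0],[0,0,0,0],[0,0,0,0],[0,0,0,0],[0,0,0,0],[0,0,-0.3,0],[0,0,-0.7,0],[0,0,-0.7,0],[0,0,-0.7,0]]' 1; python3 -m pendant '[[0,0,0,0],[0,0,0,0],[0,0,0,0],[0,0,0,0],[0,0,0,0],[0,0,0,0],[0,0,0,0],[0,0,0,0],[0,0,0,0],[0,0,0,0]]' 0; python3 -m pendant '[[0,0,-0.2,0],[0,0,-0.6,0],[0,0,-1.5,0],[0,0,-3,0],[0,0,-4.5,0],[0,0,-5.5,0],[0,0,-5.5,0],[0,0,-5.5,0]]';python3 -c "
from h import *
go(599,-108.5,91,95.6)"
```

```text
time_s: 24.25
eef_pos: [0.4279, -0.1242, 0.029]
eef_rot: [-0.0, -0.049, 0.999, -0.0]
wrist_force: [-3.9, 1.2, 8.6]
opening: 0.624
grasp_force: 64.8
time_s: 25.0
eef_pos: [0.4283, -0.1244, 0.0357]
eef_rot: [0.0, -0.049, 0.999, -0.0]
wrist_force: [-0.3, -0.5, 0.4]
opening: 1.001
grasp_force: 0.0
time_s: 25.83
eef_pos: [0.4281, -0.1243, 0.0355]
eef_rot: [0.0, -0.049, 0.999, -0.0]
wrist_force: [-0.0, -0.1, 3.7]
opening: 0.624
grasp_force: 63.7
time_s: 26.5
eef_pos: [0.4282, -0.1243, 0.0908]
eef_rot: [0.001, -0.049, 0.999, -0.0]
wrist_force: [-0.9, -0.6, -2.7]
opening: 0.623
grasp_force: 63.4
row [-17.15, -0.11, 0.01] 0.0 | at [ 428.2 -124.3   90.8] yaw 95.6 t 26.5 F [-0.87 -0.56 -2.73] op 0.623
```

```bash
python3 -m pendant '[[-2,0,0,0],[-5,0,0,0],[-8.5,-0.1,0,0],[-12,-0.1,0,0],[-15,-0.1,0,0],[-17,-0.1,0,0],[-17.1,-0.1,0,0],[-17.1,-0.1,0,0],[-17.1,-0.1,0,0],[-17.1,-0.1,0,0]]'; python3 -m pendant '[[0,0,0.5,0],[0,0,1.5,0],[0,0,2.6,0],[0,0,3.5,0],[0,0,4.1,0],[0,0,4.4,0],[0,0,4.6,0],[0,0,4.7,0],[0,0,4.7,0],[0,0,4.7,0]]'; python3 -c "
from h import *
go(599,-108.5,38.5,95.6)"
```

```text
time_s: 27.33
eef_pos: [0.5966, -0.1081, 0.0893]
eef_rot: [-0.001, -0.049, 0.999, 0.0]
wrist_force: [-0.2, 0.4, -1.6]
opening: 0.624
grasp_force: 63.3
time_s: 28.17
eef_pos: [0.5985, -0.1084, 0.0437]
eef_rot: [0.0, -0.049, 0.999, -0.0]
wrist_force: [-0.5, -0.5, -1.6]
opening: 0.624
grasp_force: 63.3
row [-0.05, -0.01, 0.52] 0.0 | at [ 598.5 -108.4   43.7] yaw 95.6 t 28.17 F [-0.49 -0.55 -1.64] op 0.624
```

```bash
python3 -m pendant '[[0,0,0.1,0],[0,0,0.2,0],[0,0,0.3,0],[0,0,0.35,0],[0,0,0.4,0],[0,0,0.45,0],[0,0,0.5,0],[0,0,0.5,0],[0,0,0.5,0]]'; python3 -c "
from h import *
go(599,-108.5,38.5,95.6)"
```

```text
time_s: 28.92
eef_pos: [0.5982, -0.1083, 0.0385]
eef_rot: [-0.0, -0.049, 0.999, 0.0]
wrist_force: [-1.0, 0.4, 1.6]
opening: 0.624
grasp_force: 63.7
row [-0.08, -0.03, 0.0] 0.0 | at [ 598.2 -108.3   38.5] yaw 95.6 t 28.92 F [-1.02  0.38  1.56] op 0.624
```

```bash
python3 -m pendant '[[0,0,0,0],[0,0,0,0],[0,0,0,0],[0,0,0,0],[0,0,0,0],[0,0,-1,0],[0,0,-3,0],[0,0,-6,0],[0,0,-9,0],[0,0,-12,0],[0,0,-15,0],[0,0,-15,0]]' 1; python3 -m pendant '[[4,0,0,0],[8,0,0,0],[12,0,0,0],[16,0,0,0],[20,0,0,0],[22,0,0,0],[22,0,0,0],[22,0,0,0]]'
python3 - <<'E'
from h import *
import cv2
print(ctrl.get_obs()['wrist_force'].round(1))
im=imaging.camera('top'); s=imaging.camera('scene')
a=cv2.resize(im[60:240,60:440,::-1],(800,379),interpolation=cv2.INTER_CUBIC)
b=cv2.resize(s[200:310,240:430,::-1],(380,220),interpolation=cv2.INTER_CUBIC)
c=np.zeros((220,800,3),np.uint8); c[:,:380]=b
cv2.imwrite('pics/f.png',np.vstack([a,c]))
m=masks(im); h=cv2.cvtColor(im,cv2.COLOR_RGB2HSV).astype(int)
for k,n in(('orange',(361,131)),('green',(276,138))):
    try: print(k,rect('top',m[k],np.array(n),.051))
    except Exception as e: print(k,e)
E
```

```text
time_s: 29.92
eef_pos: [0.6019, -0.1096, 0.1967]
eef_rot: [0.006, -0.049, 0.999, -0.003]
wrist_force: [1.5, -0.8, 0.3]
opening: 1.006
grasp_force: 0.0
time_s: 30.58
eef_pos: [0.379, -0.1303, 0.1889]
eef_rot: [0.001, -0.048, 0.999, -0.001]
wrist_force: [0.8, -0.9, -0.3]
opening: 1.001
grasp_force: 0.0
[ 0.8 -0.9 -0.3]
orange (array([ 607.9, -299.1]), array([73.7, 36.9]), 8.5)
green min() iterable argument is empty
```

View pics/f.png

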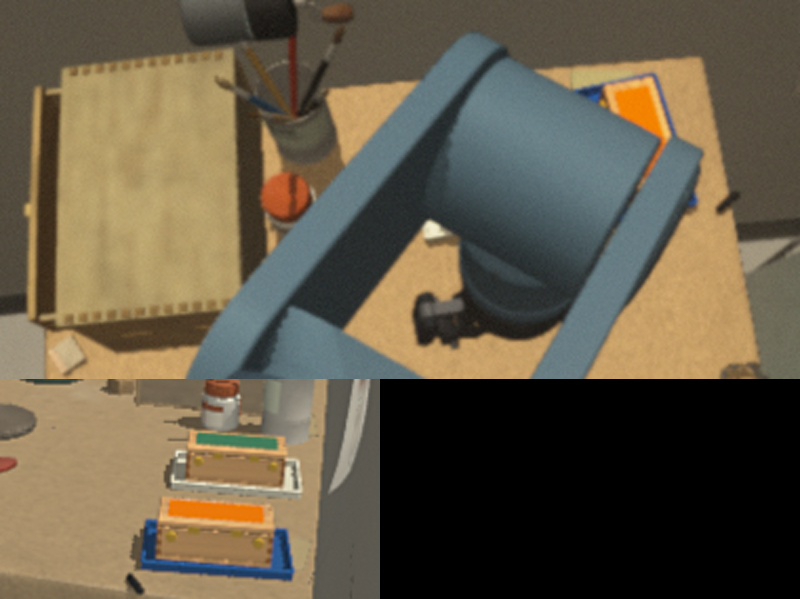

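The scene inset shows orange flat in the blue tray at about (215,535) and green flat in the white tray at about (238,462). The gripper is clear of both, so I'll hand in.

```bash
python3 -m pendant '[[0,0,0,0],[0,0,0,0],[0,0,0,0],[0,0,0,0]]'; python3 -c "
from bench import workorder; print(workorder.hand_in())"
```

```text
time_s: 31.02
eef_pos: [0.3796, -0.1298, 0.1881]
eef_rot: [-0.0, -0.05, 0.999, 0.0]
wrist_force: [0.1, 0.4, -0.2]
opening: 0.997
grasp_force: 0.0
the job is handed in; nothing more can be done
None
```

Job handed in at 31 s: the orange box is the full one (about 3.6 N at the raised end against 0.9 N for green) and sits flat in the blue tray, with the empty green box flat in the white tray; I set green back on the table once to regrip it higher, and no verdict came back.

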